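Put the spanner away in the bolted touch-latch drawer

ROBOT

A 6-joint arm with a two-finger parallel gripper is mounted at the origin on a cart in front of the work surface, level with it; the furniture and walls round the work are solid. World frame = base frame: x ahead of the robot, y to its left, z up, the work surface at z = 0. Lengths are in m, angles in rad, forces in N, time in s.
With the tool pointing down it reaches from about 0.225 to 0.875 m from the base axis. Payload 3.4 kg.
Tool frame: the origin (TCP) lies at the very end of the fingers, on their centre line; the grasp point (between the pads) lies 19 mm behind it; z points along the fingers, y is the line along which they close (so a half turn about z gives the same grasp; the last joint's range is limited). The gripper opens to 85 mm and grips with 20 to 120 N. Pads are 22 mm wide; open, the fingers measure 114 mm over their backs; the gripper's body (76 mm by 85 mm) begins 54 mm behind the grasp point. The pads swing forward as they close: fully open they stand 13 mm farther back than shut.
Start: joints at [-1.278, 0.276, 1.505, -0, 1.361, -0.121], TCP at [0.231, -0.527, 0.231] pointing down, gripper open.
Joint ranges: [-2.89, 2.89], [-0.75, 2.08], [0.22, 2.7], [-1.18, 4.32], [0.11, 2.71], [-2.7, 2.7]. Speed limits (rad/s): [2.57, 2.57, 3.14, 3.14, 3.14, 3.14].

INTERFACE

Orientations are given as a rotation vector (axis times angle).
In Python, from rig import arm, hand, optics, job gives the robot as it stands. Calls block until the motion is done:
- arm.goto(position, orientation): joint-space move of the TCP to a pose.
- arm.move_straight(position, ori=None, speed=0.15, f_stop=None): straight line of the TCP; ori=None keeps the orientation; speed is the mean speed in m/s. With f_stop (N) it stops when the force on the tool has changed by that much, and returns True; else False.
- arm.goto_joints(angles): joint-space move.
- hand.gripper_to(opening, f_grip=None): finger opening in m; f_grip is the grip in N (None keeps the last); returns when the fingers have stopped.
- arm.pause(seconds).
- arm.inverse_kinematics(position, orientation): joint angles nearest the present ones, or None.
- arm.state(): the state.
- optics.camera(name): name is "side" or "top"; returns (picture, depth): 420x560x3 uint8, red, green, blue; 420x560 float32, m along the optical axis (not along the pixel's ray), 0 where there is no reading.
- optics.camera_params(name): a dict with "fx", "fy", "cx", "cy" (pixels), "k1" (the pictures are not rectified: a ray, as slopes to the right and down, at radius r is drawn at 1 + k1 r^2 times it, then the intrinsics apply), "position" and "rotation" of the camera in the world. Camera axes: x right, y up, looking along -z (the intrinsics and any distortion apply to the point x, -y, -z); pixel columns grow to the right and rows downward; lengths in m; the calibration is good to about 2 mm. A picture is of the moment at which its call begins. camera_params takes no time and is no camera call.
A pose or a line that the arm cannot do raises arm.IKError and nothing moves.
- job.close_job(): hands the job in; it is judged then, once.
The state is a dict: "time": time; "joints": joint angles; "joint_velocities": joint speeds; "joint_torque": joint torques, N m; "eef_pos": TCP position; "ee_rot": TCP orientation; "ft_force": force on the tool from outside, world axes, zero at the start; "torque": the same for the moment, N m; "finger_gap": finger opening in m; "grasp_force": force on a finger pad.
Only numpy, scipy, OpenCV 4.12 (cv2) and the standard library are available. Lean on these libraries where they do the work, as an engineer would, in place of code of your own. Each camera call takes 0.05 s, during which the arm holds its last target. There are 200 camera calls.

TASK

Put the spanner away in the drawer at the foot of the plywood organiser and lock it up again. Draw the bolt back; the drawer has a push-push latch and no handle, so if it does not spring out by itself, press its front in and let go. Lay the spanner in, press the drawer shut (a firm press, no banging) until the latch holds it shut by itself with your hand away, then slide the bolt fully home, and leave the things lying around where they are.

Things in the scene. Friction and masses are not known exactly. Their poses are not given: they have to be found in the camera images.
- chest: Plywood organiser fixed to the bench, 320 (y) x 180 (x) x 219 mm high: cubbies over one drawer. Origin: centre of its underside; front looks to its -x. Drawer front and bolt plate lie in its plane x = -90 mm. Above them a shelf edge (z = 86 to 102 mm) and the top board (x = -94) jut out, the edge by 10 mm, so reach the drawer front with the tool tilted 25 to 45 degrees, from the robot's side.
- drawer (a joint): Travel along the organiser's -x, m: 0 = shut, latched, flush; 0.120 = sprung out. Push-push: press 7 mm past flush (rubber buffer at 9.5 mm) and let go; the latch changes over. Spring 4 N shut, 0.5 N out; 6 N reaches the buffer, 11 N is firm on it. Behind the bolt the latch starts either set (0) or sprung (drawer leans on the bolt at 0.003 and springs out once the bolt is drawn).
- drawer_face (a point): Centre of the outer face of the drawer front, moving with the drawer; axes as the organiser's. The front is a plain plywood panel without a handle, 221 mm wide (y), from z = 10 to 82 mm above the bench, 12 mm thick; its centre is at y = -32.5 mm of the organiser.
- drawer_floor (a point): Centre of the drawer's inner floor, 29 mm above the bench, moving with the drawer; axes as the organiser's; 77.5 mm behind the face. Inside 131 mm (x) x 199 mm (y); side and back walls rise 41 mm over the floor, the front panel 53 mm; its inner side is at x = -65.5 mm from here. Fully out, 98 mm of the depth is clear of the shelf edge above.
- bolt (a joint): Travel of the steel slide bolt along the organiser's +y (left, seen from the robot), m: 0 = home, its 10 mm rod reaching 16 mm across the left end of the drawer front, 3 mm in front of it; clear of the drawer from 0.016 on; 0.026 = fully drawn. Friction about 1.5 N; stays where it is left.
- bolt_knob (a point): Centre of the bolt's ball knob (15 mm across, on an 8 mm stem standing out of the rod toward -x), moving with the bolt; axes as the organiser's. At x = -124, z = 46 mm of the organiser, y = 98 mm when home, 124 mm when drawn. The rod's two fixed guide barrels stand out 16 mm from the front plane, either side of the knob's path.
- spanner: Steel combination spanner 153 x 31 x 9 mm, lying flat; origin at the centre of its underside, long along its y; shank 12 mm wide (x), 7 mm high. The only spanner here.
- tape: Yellow tape measure 38 x 83 x 62 mm, a bystander; origin at the centre of its underside.
- driver: Red-handled screwdriver 31 x 183 x 28 mm, a bystander; origin at the centre of its underside.
- block: Softwood block 60 x 100 x 45 mm, a bystander; origin at the centre of its underside.

How it is judged:
On the way, in this order (a step that is already met when the one before it is completed fails the run):
1. the bolt is drawn and the drawer has sprung out (value of joint drawer above 0.105 m and value of joint bolt above 0.016 m), for 0.1 s.
2. the spanner lies in the drawer, let go (z of spanner in the frame of drawer_floor between -0.006 and 0.025 m and x of spanner in the frame of drawer_floor between -0.066 and 0.066 m and y of spanner in the frame of drawer_floor between -0.08 and 0.08 m and contact force between the fingers and spanner below 0.05 N), for 0.2 s.
3. the latch alone holds the drawer shut: bolt still drawn, robot not touching the drawer (value of joint drawer between -0.002 and 0.003 m and value of joint bolt above 0.016 m and contact force between each of the arm, the fingers and drawer below 0.05 N), for 0.3 s.
At the end, for the whole second after the job is handed in: The drawer is shut (within 4 mm) with the spanner lying at rest inside it, and the bolt is home to within 5 mm (value of joint drawer between -0.002 and 0.004 m and value of joint bolt below 0.005 m and z of spanner in the frame of drawer_floor between -0.006 and 0.025 m and x of spanner in the frame of drawer_floor between -0.066 and 0.066 m and y of spanner in the frame of drawer_floor between -0.08 and 0.08 m and linear speed of spanner below 0.02 m/s); the robot touches nothing.
It fails at once if a bystander (tape measure, screwdriver, wood block) is shifted more than 30 mm (distance of any of tape, driver, block from where it was at the start of the episode above 0.03 m).
It fails at once if the drawer is banged (more than 50 N) (contact force between any of the fingers, the arm and drawer above 50 N).
It also fails if it takes over 72 s, if anything falls off the work surface, if the arm or the gripper's body presses on something with over 40 N, if the wrist force passes 120 N, or if a joint passes its speed limit or range.

## Working session

There is one attempt and no reset: what is moved stays moved. The work goes in short steps, each a Python script; the robot and the scene stay as the last script left them, time stands still between calls to the robot, and variables do not carry over. Pictures are saved under pics/ and viewed, at most 10 in all, crops included, and the job is handed in when it is done.

```bash
mkdir -p pics; cat > h.py <<'E'
import numpy as np, cv2
from rig import arm, hand, optics, job
from scipy.spatial.transform import Rotation as R
def cloud(name):
    p=optics.camera_params(name); im,d=optics.camera(name)
    v,u=np.mgrid[0:d.shape[0],0:d.shape[1]].astype(float)
    K=np.array([[p["fx"],0,p["cx"]],[0,p["fy"],p["cy"]],[0,0,1]])
    # forward model r_d=r(1+k1 r^2); invert by cv2
    s=cv2.undistortPoints(np.stack([u.ravel(),v.ravel()],-1)[:,None],K,np.array([p["k1"],0,0,0,0.]))[:,0].reshape(*d.shape,2)
    c=np.stack([s[...,0]*d,-s[...,1]*d,-d],-1)
    rot=np.array(p["rotation"]); rot=rot if rot.shape==(3,3) else (R.from_quat(rot) if rot.size==4 else R.from_rotvec(rot)).as_matrix()
    w=c@rot.T+np.array(p["position"]); w[d==0]=np.nan
    return im,d,w
E
python3 - <<'E'
from h import *
for n in("side","top"):
    im,d,w=cloud(n); cv2.imwrite(f"pics/{n}0.png",im[...,::-1]); np.save(n+"0.npy",w)
    print(optics.camera_params(n))
print(arm.state())
E
```

```text
{'fx': 515.6523281005537, 'fy': 515.6523281005537, 'cx': 281.3234735814585, 'cy': 214.67369604059266, 'k1': -0.12181747998794304, 'position': array([-5.78569239e-01, -7.36997706e-05,  1.00670344e+00]), 'rotation': array([ 0.66180848, -0.69522201, -1.49114544])}
{'fx': 478.6215828326782, 'fy': 478.6215828326782, 'cx': 276.7792392807847, 'cy': 208.48255617699422, 'k1': -0.14769574940152003, 'position': array([-0.0354022 ,  0.24142542,  1.10817341]), 'rotation': array([ 0.34145016, -0.5786652 , -1.98834464])}
{'time': 0.1, 'joints': array([-1.27798748e+00,  2.76547240e-01,  1.50601598e+00, -5.16576396e-05,
        1.36070691e+00, -1.21019630e-01]), 'joint_velocities': array([ 0.00019622, -0.00188366, -0.00147106,  0.00047925, -0.00083742,
       -0.00126886]), 'joint_torque': array([ 1.15826770e-03, -4.17699623e+01, -2.46405548e+01, -4.46371132e-04,
        5.88315437e-03, -1.33370827e-05]), 'eef_pos': array([ 0.23104627, -0.52601595,  0.23051362]), 'ee_rot': array([-3.07294605e+00, -6.45085909e-01,  3.04942779e-04]), 'ft_force': array([0.48594963, 0.27877574, 0.31895446]), 'torque': array([-0.01314458, -0.02116132, -0.00256836]), 'grasp_force': 0.0, 'finger_gap': 0.08559093633083235}
```

View pics/side0.png

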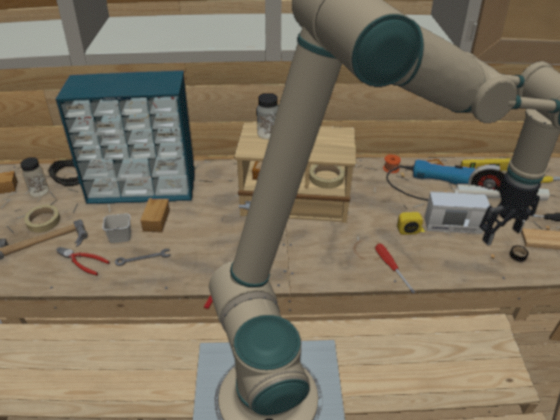

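View pics/top0.png

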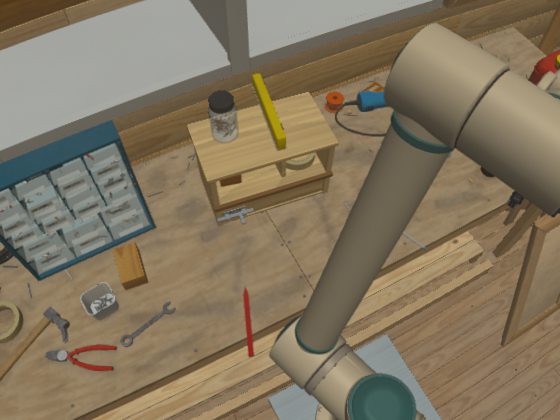

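Side view: organiser at about (295,170), spanner at (143,257), tape (410,222), driver (392,262). Top view: organiser roof corners about (190,135), (308,95), (337,140) and (208,175), bolt at (235,213), spanner at (150,325), block at (130,265).

```bash
python3 - <<'E'
from h import *
W=np.load("top0.npy"); S=np.load("side0.npy")
for n,w in(("top",W),("side",S)):
    m=(abs(w[...,2]-.219)<.006)&(w[...,0]>.3)&(w[...,0]<.9)&(abs(w[...,1])<.35)
    m=cv2.morphologyEx(m.astype(np.uint8),cv2.MORPH_OPEN,np.ones((3,3)))
    k,l,st,c=cv2.connectedComponentsWithStats(m)
    i=1+np.argmax(st[1:,4]); p=w[l==i]
    r=cv2.minAreaRect(p[:,:2].astype(np.float32)); print(n,r,cv2.boxPoints(r).round(4).tolist(),np.median(p[:,2]))
# spanner
for n,w,(u0,u1,v0,v1) in(("top",W,(112,185,295,350)),("side",S,(108,175,243,270))):
    im=cv2.imread(f"pics/{n}0.png").astype(int); sub=np.zeros(w.shape[:2],bool); sub[v0:v1,u0:u1]=1
    bgd=np.nanmedian(w[v0:v1,u0:u1,2]); print(n,"bench z",bgd)
    sat=im.max(2)-im.min(2); m=sub&(w[...,2]>bgd+.004)&(w[...,2]<.02)&(sat<45)
    k,l,st,c=cv2.connectedComponentsWithStats(m.astype(np.uint8)); i=1+np.argmax(st[1:,4]); p=w[l==i]
    print(n,len(p),cv2.minAreaRect(p[:,:2].astype(np.float32)),p.mean(0)); print(st[1:])
a=cv2.imread("pics/top0.png")
big=cv2.resize(a[170:230,190:340],None,fx=5,fy=5,interpolation=cv2.INTER_CUBIC)
b=cv2.resize(a[280:360,105:205],None,fx=5,fy=5,interpolation=cv2.INTER_CUBIC)
b=cv2.resize(b,(375,300)); b=cv2.copyMakeBorder(b,0,0,0,375,0)
cv2.imwrite("pics/crop.png",np.vstack([big,b]))
E
```

```text
top ((0.671268880367279, -0.09215380251407623), (0.3324221968650818, 0.19070707261562347), 83.23988342285156) [[0.5569999814033508, -0.2460000067949295], [0.746399998664856, -0.26840001344680786], [0.7854999899864197, 0.0617000013589859], [0.5960999727249146, 0.08410000056028366]] 0.21935325365226382
side ((0.6570733785629272, -0.1932721734046936), (0.1240922287106514, 0.1938977986574173), 83.75442504882812) [[0.5539000034332275, -0.2443999946117401], [0.7466999888420105, -0.265500009059906], [0.760200023651123, -0.1421000063419342], [0.5673999786376953, -0.12099999934434891]] 0.21833643381882772
top bench z 0.00016121370560839843
top 325 ((0.4298667311668396, 0.34107646346092224), (0.030880913138389587, 0.15034109354019165), 14.776169776916504) [0.42799355 0.34449498 0.00767534]
[[112 297   2   4   5]
 [118 298   1   1   1]
 [117 303   1   1   1]
 [121 302  55  45 325]
 [112 306   6   7  17]
 [115 313   1   1   1]
 [121 312   1   1   1]
 [141 313   1   1   1]
 [129 314   1   1   1]
 [148 315   1   1   1]
 [153 314   1   1   1]
 [177 316   1   1   1]
 [180 317   1   1   1]
 [170 318 
[... 262 characters left out ...]
), (0.034705936908721924, 0.1530032753944397), 13.663003921508789) [0.42658138 0.339357   0.00621689]
[[132 244   1   1   1]
 [170 245   1   1   1]
 [151 247   2   2   2]
 [124 249   1   1   1]
 [126 248   2   2   2]
 [115 248  56  18 210]
 [113 252   1   1   1]
 [124 253   1   1   1]
 [109 255   1   1   1]
 [117 254   1   1   1]
 [110 258   1   1   1]
 [109 261   1   2   2]
 [160 261   1   1   1]
 [165 260   1   1   1]
 [111 262   1   1   1]
 [157 262   1   1   1]
 [173 263   1   1   1]
 [152 265   1   1   1]
 [155 265   1   1   1]
 [116 269   1   1   1]
 [122 269   1   1   1]
 [134 268   1   1   1]
 [153 269   1   1   1]
 [158 269   1   1   1]
 [172 268   1   1   1]
 [174 269   1   1   1]]
```

View pics/crop.png

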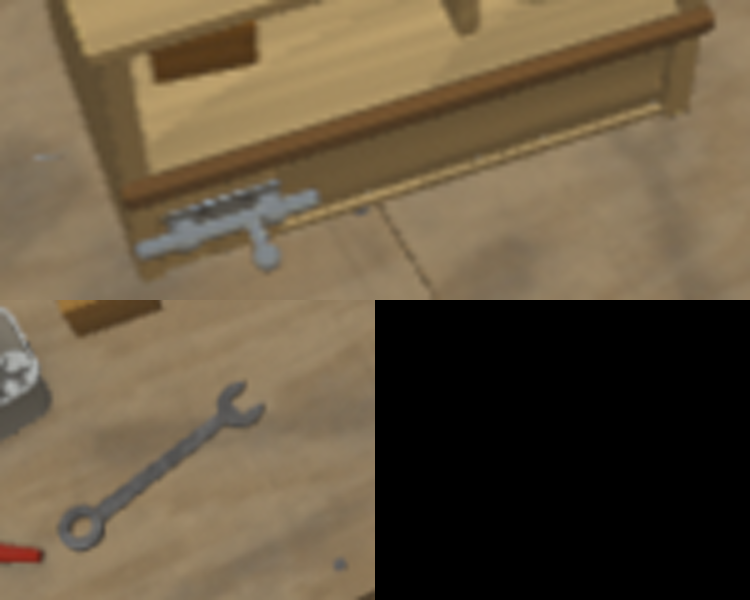

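```bash
python3 - <<'E'
from h import *
psi=np.radians(-6.76); Rz=R.from_euler('z',psi).as_matrix(); o=np.array([.673,-.0924,0])
for n in("top","side"):
    w=(np.load(n+"0.npy")-o)@Rz
    t=(abs(w[...,2]-.219)<.004)&(abs(w[...,0])<.11)&(abs(w[...,1])<.18)
    p=w[t]
    # front edge: per y-bin min x; left edge: per x-bin max y ; right
    def edge(a,b,f,lo,hi):
        bins=np.linspace(lo,hi,14); r=[]
        for i in range(13):
            q=p[(p[:,a]>bins[i])&(p[:,a]<bins[i+1])]
            if len(q)>8: r.append(((bins[i]+bins[i+1])/2,f(q[:,b])))
        r=np.array(r)
        if len(r)<4: return None
        k=np.polyfit(*r.T,1); return k[0].round(4),k[1].round(4),np.median(r[:,1]).round(4)
    print(n,"front",edge(1,0,lambda x:np.percentile(x,2),-.15,.15),"back",edge(1,0,lambda x:np.percentile(x,98),-.15,.15),"left",edge(0,1,lambda x:np.percentile(x,98),-.08,.08),"right",edge(0,1,lambda x:np.percentile(x,2),-.08,.08))
    m=(w[...,2]>.02)&(w[...,2]<.07)&(abs(w[...,0]+.09)<.02)&(w[...,1]>-.135)&(w[...,1]<.06)
    q=w[m]; 
    if len(q)>30: print("face",len(q),np.polyfit(q[:,1],q[:,0],1),np.median(q[:,0]),q[:,1].min(),q[:,1].max())
    m=(w[...,2]>.03)&(w[...,2]<.065)&(w[...,0]>-.14)&(w[...,0]<-.114)&(w[...,1]>0.05)&(w[...,1]<.15)
    print("knob",m.sum(),np.median(w[m],0),w[m].min(0),w[m].max(0), np.argwhere(m).mean(0))
    m=(w[...,2]>.04)&(w[...,2]<.06)&(w[...,0]>-.108)&(w[...,0]<-.094)&(w[...,1]>0.0)&(w[...,1]<.2)
    print("rod y",w[m][:,1].min(),w[m][:,1].max())
E
```

```text
top front (np.float64(0.0019), np.float64(-0.0937), np.float64(-0.0936)) back (np.float64(-0.1267), np.float64(0.067), np.float64(0.0866)) left (np.float64(0.0194), np.float64(0.1607), np.float64(0.1605)) right (np.float64(-0.0289), np.float64(-0.158), np.float64(-0.1586))
face 635 [ 0.00384567 -0.08553326] -0.08568604866964293 -0.1347723816882706 0.059972898874620865
knob 30 [-0.12559011  0.10008672  0.05034328] [-0.13150441  0.09347996  0.04469214] [-0.11625233  0.10645094  0.05462636] [220.56666667 242.43333333]
rod y 0.06290159443955831 0.1612637544190084
side front (np.float64(-0.0033), np.float64(-0.0957), np.float64(-0.0955)) back (np.float64(-0.1212), np.float64(0.0571), np.float64(0.0785)) left (np.float64(-0.0009), np.float64(0.1615), np.float64(0.1615)) right (np.float64(0.0063), np.float64(-0.1594), np.float64(-0.159))
face 617 [ 0.00348077 -0.08599116] -0.08617824548272941 -0.13499044063766844 0.007215211609109947
  return _methods._mean(a, axis=axis, dtype=dtype,
  ret = um.true_divide(
Traceback (most recent call last):
ValueError: zero-size array to reduction operation minimum which has no identity
```

Crop: bolt knob at top pixel (242,221), which maps to chest (-0.125, 0.100, 0.046), so it agrees with the bolt being home. The pose fit is good to about 2 mm, with the drawer flush or near it. Next I grip the knob and draw the bolt.

```bash
cat >> h.py <<'E'
psi=np.radians(-6.76); Rz=R.from_euler('z',psi); o=np.array([.673,-.0920,0])
def cw(p): return Rz.apply(p)+o
def cinv(p): return Rz.inv().apply(np.array(p)-o)
def tilt(deg):
    c,s=np.cos(np.radians(deg)),np.sin(np.radians(deg))
    M=np.array([[c,0,s],[0,-1,0],[s,0,-c]])   # columns x,y,z in chest axes
    return (Rz*R.from_matrix(M))
def st(msg=""):
    s=arm.state(); print(msg,"t",round(s["time"],2),"tcp chest",cinv(s["eef_pos"]).round(4),"F",s["ft_force"].round(1),"gap",round(s["finger_gap"],4),"gf",round(float(s["grasp_force"]),1))
E
python3 - <<'E'
from h import *
T=tilt(30); q=T.as_rotvec(); ax=T.as_matrix()
k=cw([-.124,.098,.046]); tgt=k+.010*ax[:,2]-.003*ax[:,0]
pre=tgt-.09*ax[:,2]
print(arm.inverse_kinematics(tgt,q),arm.inverse_kinematics(pre,q))
hand.gripper_to(.036,20)
arm.goto([pre[0]-.05,pre[1],.25],q); arm.goto(pre,q); st("pre")
print(arm.move_straight(tgt,speed=.1,f_stop=8)); st("at")
im,d,w=cloud("top"); cv2.imwrite("pics/k1.png",cv2.resize(im[150:270,170:330,::-1],None,fx=5,fy=5))
E
```

```text
None [-0.06845302  0.11083566  2.21732096 -0.08627716  0.29139233  1.69635743]
pre t 3.41 tcp chest [-0.1658  0.0976  0.114 ] F [ 0.6  0.6 -0. ] gap 0.0362 gf 0.0Traceback (most recent call last):
  File "<stdin>", line 8, in <module>
rig.IKError: the arm cannot follow that straight line within its joint ranges
```

```bash
python3 - <<'E'
from h import *
flip=R.from_euler('z',np.pi)
for name,p in(("knob",[-.124,.098,.046]),("knob+",[-.124,.126,.046]),("face",[-.095,-.0325,.036]),("faceout",[-.215,-.0325,.036])):
    for dg in(0,10,15,20,25,30,35,40,45):
        for f in(0,1):
            T=tilt(dg)*(flip if f else R.identity()); ax=T.as_matrix()
            t=cw(p)+(.010*ax[:,2] if name[0]=='k' else 0)
            j=arm.inverse_kinematics(t,T.as_rotvec()); print(name,dg,f,None if j is None else np.round(j,2))
E
```

```text
knob 0 0 [-0.09  0.43  1.81 -0.    0.9   1.6 ]
knob 0 1 [-0.09  0.43  1.81 -0.    0.9  -1.54]
knob 10 0 [-0.08  0.37  1.94 -0.01  0.65  1.61]
knob 10 1 [-0.08  0.37  1.94 -0.01  0.65 -1.53]
knob 15 0 [-0.08  0.34  2.02 -0.02  0.52  1.62]
knob 15 1 [-0.08  0.34  2.02 -0.02  0.52 -1.52]
knob 20 0 [-0.08  0.33  2.09 -0.03  0.38  1.64]
knob 20 1 [-0.08  0.33  2.09 -0.03  0.38 -1.5 ]
knob 25 0 [-0.08  0.32  2.16 -0.07  0.23  1.68]
knob 25 1 [-0.08  0.32  2.16 -0.07  0.23 -1.46]
knob 30 0 None
knob 30 1 None
knob 35 0 None
knob 35 1 None
knob 40 0 [-0.07  0.35  2.38  3.26  0.29 -1.64]
knob 40 1 [-0.07  0.35  2.38  3.26  0.29  1.5 ]
knob 45 0 [-0.06  0.4   2.45  3.22  0.49 -1.6 ]
knob 45 1 [-0.06  0.4   2.45  3.22  0.49  1.54]
knob+ 0 0 [-0.04  0.44  1.79 -0.    0.91  1.65]
knob+ 0 1 [-0.04  0.44  1.79 -0.    0.91 -1.49]
knob+ 10 0 [-0.03  0.37  1.93 -0.03  0.66  1.68]
knob+ 10 1 [-0.03  0.37  1.93 -0.03  0.66 -1.46]
knob+ 15 0 [-0.02  0.35  2.   -0.05  0.53  1.7 ]
knob+ 15 1 [-0.02  0.35  2.   -0.05  0.53 -1.44]
knob+ 20 0 [-0.02  0.33  2.07 -0.09  0.39  1.75]
knob+ 20 1 [-0.02  0.33  2.07
[... 1371 characters left out ...]
.4   0.25  2.15  0.09  0.58  1.22]
faceout 10 1 [-0.4   0.25  2.15  0.09  0.58 -1.93]
faceout 15 0 [-0.43  0.23  2.22  0.18  0.45  1.11]
faceout 15 1 [-0.43  0.23  2.22  0.18  0.45 -2.03]
faceout 20 0 [-0.45  0.21  2.29  0.36  0.33  0.92]
faceout 20 1 [-0.45  0.21  2.29  0.36  0.33 -2.23]
faceout 25 0 [-0.48  0.21  2.36  0.76  0.22  0.49]
faceout 25 1 [-0.48  0.21  2.36  0.76  0.22 -2.66]
faceout 30 0 [-0.52  0.21  2.44  1.58  0.2  -0.36]
faceout 30 1 None
faceout 35 0 [-0.56  0.24  2.52  2.2   0.31 -1.02]
faceout 35 1 [-0.56  0.24  2.52  2.2   0.31  2.12]
faceout 40 0 [-0.61  0.3   2.61  2.46  0.5  -1.34]
faceout 40 1 [-0.61  0.3   2.61  2.46  0.5   1.8 ]
faceout 45 0 None
faceout 45 1 None
```

```bash
python3 - <<'E'
from h import *
T=tilt(20); q=T.as_rotvec(); ax=T.as_matrix()
k=cw([-.124,.098,.046]); tgt=k+.010*ax[:,2]-.003*ax[:,0]
pre=tgt-.08*ax[:,2]
arm.goto(pre,q); st("pre")
print(arm.move_straight(tgt,speed=.1,f_stop=8)); st("at")
im,d,w=cloud("top"); cv2.imwrite("pics/k1.png",cv2.resize(im[150:270,170:330,::-1],None,fx=5,fy=5))
E
```

```text
pre t 3.78 tcp chest [-0.1484  0.0978  0.1135] F [ 0.5 -0.4 -0.3] gap 0.0362 gf 0.0
False
at t 4.73 tcp chest [-0.1234  0.0981  0.0359] F [-0.2 -0.9  0.4] gap 0.0359 gf 0.0
```

View pics/k1.png

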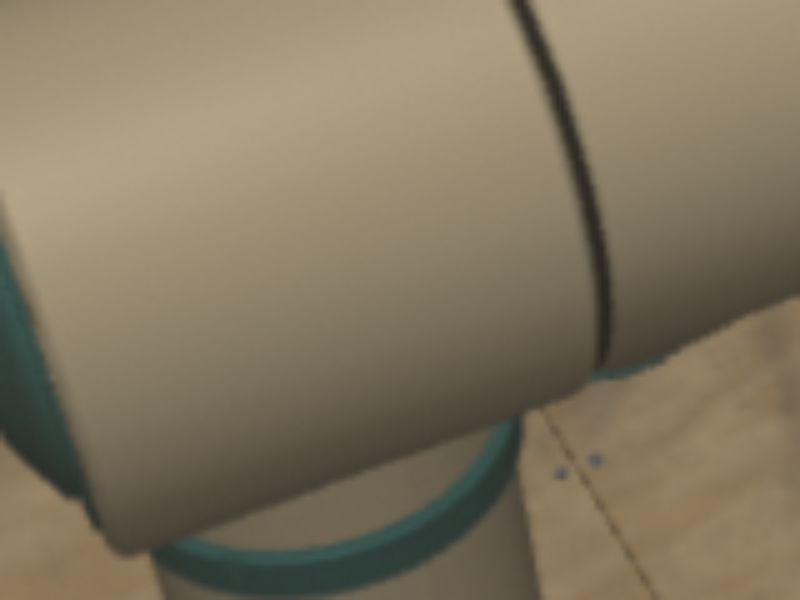

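The arm hides the knob in this view, so I'll rely on the finger gap instead.

```bash
python3 - <<'E'
from h import *
hand.gripper_to(0.0,20); st("grip")
p=arm.state()["eef_pos"]; Y=Rz.apply([0,1,0])
if arm.state()["finger_gap"]>.004:
    print(arm.move_straight(p+.0265*Y,speed=.04,f_stop=25)); st("drawn")
E
```

```text
grip t 5.12 tcp chest [-0.1231  0.098   0.0363] F [-1.9 -0.2  4.4] gap 0.0124 gf 19.6
False
drawn t 5.93 tcp chest [-0.1231  0.1232  0.0363] F [ -2.3 -10.8   3.5] gap 0.0125 gf 19.9
```

```bash
python3 - <<'E'
from h import *
hand.gripper_to(.036); T=tilt(20); z=T.as_matrix()[:,2]; p=arm.state()["eef_pos"]
arm.move_straight(p-.10*z,speed=.2); st()
arm.goto([.40,.30,.25],R.from_euler('z',psi).as_rotvec() if 0 else tilt(0).as_rotvec()); st()
for n in("side","top"):
    im,d,w=cloud(n); np.save(n+"1.npy",w); cv2.imwrite(f"pics/{n}1.png",im[...,::-1])
a=cv2.imread("pics/side1.png");b=cv2.imread("pics/top1.png")
cv2.imwrite("pics/c1.png",np.hstack([cv2.resize(a[120:300,100:360],(400,277)),cv2.resize(b[80:360,100:400],(400,373))[:277]]))
W=cinv(np.load("top1.npy").reshape(-1,3)).reshape(420,560,3)
m=(W[...,2]>.065)&(W[...,2]<.086)&(W[...,0]<-.1)&(W[...,0]>-.24)&(W[...,1]>-.15)&(W[...,1]<.09)
print(m.sum(),W[m].min(0) if m.any() else 0,W[m].max(0) if m.any() else 0)
E
```

```text
t 6.93 tcp chest [-0.1579  0.125   0.1295] F [0.3 1.2 0.2] gap 0.0358 gf 0.0
 t 8.09 tcp chest [-0.3171  0.3563  0.2486] F [0.1 0.4 0.3] gap 0.036 gf 0.0
0 0 0
```

View pics/c1.png

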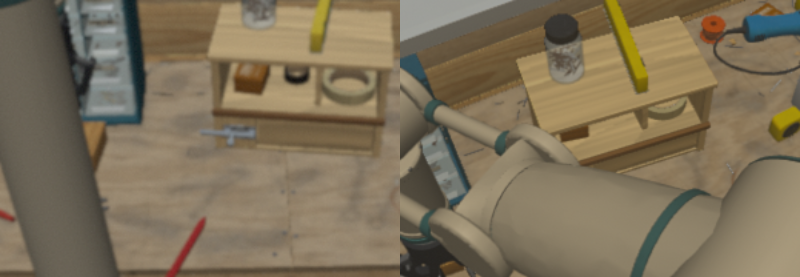

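The pictures show the bolt drawn and the drawer still shut, so the latch was set. I'll press the front with a tilt of about 40°.

```bash
cat >> h.py <<'E'
def press(dg,x0,xback,y=-.0325,z=.033,F=14):
    X=Rz.apply([1,0,0]); q=tilt(dg).as_rotvec()
    arm.goto(cw([x0,y,z]),q); st("pre")
    hit=arm.move_straight(cw([-.070,y,z]),speed=.05,f_stop=F); st(f"pressed {hit}")
    arm.pause(.15); st()
    arm.move_straight(cw([xback,y,z]),speed=.18); st("back")
E
python3 - <<'E'
from h import *
for dg in(36,38,40):
    print(dg,[(x,None if (j:=arm.inverse_kinematics(cw([x,-.0325,.033]),tilt(dg).as_rotvec())) is None else np.round(j,2)) for x in(-.08,-.15,-.235,-.25)])
hand.gripper_to(0)
arm.goto(cw([-.19,-.0325,.20]),tilt(36).as_rotvec()); st()
press(36,-.14,-.235)
E
```

```text
36 [(-0.08, array([-0.41,  0.37,  2.26,  2.06,  0.2 , -0.74])), (-0.15, array([-0.48,  0.31,  2.41,  2.25,  0.27, -1.  ])), (-0.235, array([-0.61,  0.25,  2.59,  2.3 ,  0.38, -1.18])), (-0.25, array([-0.64,  0.24,  2.62,  2.29,  0.4 , -1.2 ]))]
38 [(-0.08, array([-0.42,  0.38,  2.29,  2.29,  0.25, -0.98])), (-0.15, array([-0.49,  0.32,  2.44,  2.39,  0.34, -1.15])), (-0.235, array([-0.63,  0.27,  2.62,  2.39,  0.46, -1.3 ])), (-0.25, array([-0.67,  0.27,  2.66,  2.38,  0.49, -1.33]))]
40 [(-0.08, array([-0.43,  0.39,  2.32,  2.44,  0.31, -1.13])), (-0.15, array([-0.5 ,  0.34,  2.47,  2.49,  0.41, -1.26])), (-0.235, array([-0.66,  0.31,  2.66,  2.46,  0.55, -1.4 ])), (-0.25, None)]
 t 10.14 tcp chest [-0.1896 -0.0321  0.2004] F [-0.3  0.5 -0.5] gap 0.0 gf 0.0
pre t 11.68 tcp chest [-0.1394 -0.0322  0.0334] F [-0.5  0.4 -1.1] gap 0.0002 gf 0.0
pressed True t 12.68 tcp chest [-0.088  -0.0326  0.0317] F [-5.3 -0.5  3.5] gap -0.0 gf 2.1
 t 12.83 tcp chest [-0.0882 -0.0325  0.0316] F [-4.5 -0.7  2.9] gap -0.0 gf 2.0
back t 13.8 tcp chest [-0.233  -0.0332  0.0337] F [ 0.2  0.1 -0. ] gap -0.0004 gf 0.0
```

```bash
python3 - <<'E'
from h import *
z=tilt(36).as_matrix()[:,2]; p=arm.state()["eef_pos"]
arm.move_straight(p-.12*z,speed=.25)
w=np.load("top0.npy"); im=cv2.imread("pics/top0.png").astype(int)
m=np.zeros(w.shape[:2],bool); m[300:350,118:180]=1
m&=(w[...,2]>.004)&(w[...,2]<.02)&(im.max(2)-im.min(2)<45)
P=w[m][:,:2]; P=P[np.linalg.norm(P-[.429,.3405],axis=1)<.085]
u,s,v=np.linalg.svd(P-P.mean(0)); print("axis",v[0],"heading",np.degrees(np.arctan2(v[0][1],v[0][0]))%180, len(P), np.sqrt(s**2/len(P)))
# tool yaw candidates
h=np.arctan2(v[0][1],v[0][0])%np.pi
for k in(-np.pi/2,np.pi/2):
    a=h+k # heading of tool y
    M=np.array([[ -np.sin(a)*-1,np.cos(a),0],[-np.cos(a),np.sin(a),0],[0,0,-1]]) # x=y cross z
    print(np.linalg.det(M),np.round(R.from_matrix(M).as_rotvec(),4),np.round(arm.inverse_kinematics([.429,.3405,.003],R.from_matrix(M).as_rotvec()),2))
E
```

```text
axis [-0.24269999  0.97010139] heading 104.04595101134409 340 [0.04799873 0.01038852]Traceback (most recent call last):
  File "<stdin>", line 14, in <module>
  File "scipy/spatial/transform/_rotation.pyx", line 1143, in scipy.spatial.transform._rotation.Rotation.from_matrix
ValueError: Non-positive determinant (left-handed or null coordinate frame) in rotation matrix 0: [[ 0.24269999  0.97010139  0.        ]
 [-0.97010139  0.24269999  0.        ]
 [ 0.          0.         -1.        ]].
```

```bash
cat >> h.py <<'E'
def down(a): # tool y heading a, pointing down
    return R.from_matrix(np.array([[-np.sin(a),np.cos(a),0],[np.cos(a),np.sin(a),0],[0,0,-1]]))
E
python3 - <<'E'
from h import *
h=np.radians(104.4)
for k in(-np.pi/2,np.pi/2):
    print(k,np.round(arm.inverse_kinematics([.429,.3405,.003],down(h+k).as_rotvec()),2),np.round(arm.inverse_kinematics(cw([-.157,-.0325,.2]),down(psi+np.pi/2+k).as_rotvec()),2))
q=down(h-np.pi/2).as_rotvec()
hand.gripper_to(.04,40)
arm.goto([.429,.3405,.12],q); st()
for n in("side","top"):
    im,d,w=cloud(n); cv2.imwrite(f"pics/{n}2.png",im[...,::-1])
    np.save(n+"2.npy",w)
    W=cinv(w.reshape(-1,3)).reshape(420,560,3)
    m=(W[...,2]>.07)&(W[...,2]<.087)&(W[...,0]<-.11)&(W[...,0]>-.24)&(W[...,1]>-.15)&(W[...,1]<.09)
    print(n,m.sum(),np.percentile(W[m],[2,50,98],axis=0) if m.any() else 0)
print(arm.move_straight([.429,.3405,.003],speed=.1,f_stop=10)); st("down")
hand.gripper_to(0,40); st("grip")
arm.move_straight([.429,.3405,.18],speed=.2); st("up")
E
```

```text
-1.5707963267948966 [ 0.54  0.46  1.87 -0.    0.81  0.29] [-0.34  0.22  1.66  0.    1.26 -0.22]Traceback (most recent call last):
  File "<stdin>", line 4, in <module>
    return _wrapfunc(a, 'round', decimals=decimals, out=out)
    return _wrapit(obj, method, *args, **kwds)
    result = getattr(arr, method)(*args, **kwds)
TypeError: unsupported operand type(s) for *: 'NoneType' and 'float'
```

```bash
python3 - <<'E'
from h import *
h=np.radians(104.4)
q=down(h-np.pi/2).as_rotvec()
hand.gripper_to(.04,40)
arm.goto([.429,.3405,.12],q); st()
for n in("side","top"):
    im,d,w=cloud(n); cv2.imwrite(f"pics/{n}2.png",im[...,::-1])
    np.save(n+"2.npy",w)
    W=cinv(w.reshape(-1,3)).reshape(420,560,3)
    m=(W[...,2]>.07)&(W[...,2]<.087)&(W[...,0]<-.11)&(W[...,0]>-.24)&(W[...,1]>-.15)&(W[...,1]<.09)
    print(n,m.sum(),np.percentile(W[m],[2,50,98],axis=0) if m.any() else 0)
print(arm.move_straight([.429,.3405,.003],speed=.1,f_stop=10)); st("down")
hand.gripper_to(0,40); st("grip")
arm.move_straight([.429,.3405,.18],speed=.2); st("up")
E
```

```text
t 17.41 tcp chest [-0.2932  0.3997  0.1199] F [-0.4 -0.1  0.9] gap 0.0402 gf 0.0
side 513 [[-0.2157367  -0.13890369  0.07031037]
 [-0.20959479 -0.03373366  0.07873725]
 [-0.14283519  0.07386     0.08432959]]
top 4 [[-0.12483539 -0.13760273  0.07015828]
 [-0.11455868 -0.13535946  0.07138197]
 [-0.1101965  -0.13399016  0.07304202]]
False
down t 18.82 tcp chest [-0.2927  0.4011  0.0036] F [-1.1 -0.6  0.1] gap 0.0396 gf 0.0
grip t 19.2 tcp chest [-0.2928  0.4011  0.0037] F [-1.  -1.   4.7] gap 0.0097 gf 39.2
up t 20.23 tcp chest [-0.2941  0.4001  0.1786] F [-0.4 -0.7 -0.3] gap 0.0094 gf 39.0
```

View pics/side2.png

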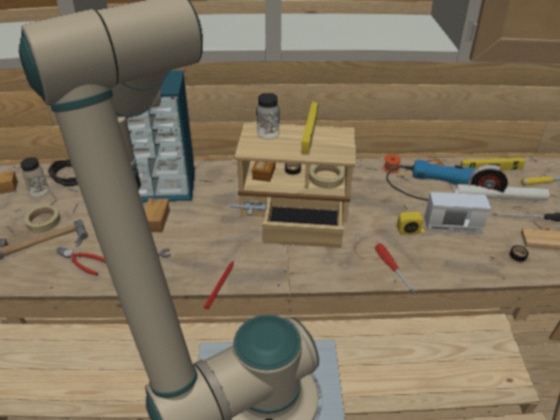

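The drawer is out with its face at -0.21, and the spanner is gripped. Next I place it.

```bash
python3 - <<'E'
from h import *
q=down(psi).as_rotvec()
arm.goto(cw([-.157,-.0325,.22]),q); st("above")
print(arm.move_straight(cw([-.157,-.0325,.11]),speed=.2,f_stop=12))
print(arm.move_straight(cw([-.157,-.0325,.035]),speed=.06,f_stop=6)); st("low")
hand.gripper_to(.03); st("open")
arm.move_straight(cw([-.157,-.0325,.20]),speed=.2); st("up")
arm.goto(cw([-.29,.25,.25]),tilt(0).as_rotvec())
for n in("side","top"):
    im,d,w=cloud(n); cv2.imwrite(f"pics/{n}3.png",im[...,::-1]); np.save(n+"3.npy",w)
a=cv2.imread("pics/side3.png");b=cv2.imread("pics/top3.png")
cv2.imwrite("pics/c3.png",np.hstack([cv2.resize(a[130:270,200:400],(400,280)),cv2.resize(b[100:310,150:450],(400,280))]))
E
```

```text
above t 21.9 tcp chest [-0.1571 -0.0315  0.2198] F [ 0.3 -0.1 -1.1] gap 0.0098 gf 39.0
True
False
low t 24.08 tcp chest [-0.1567 -0.0326  0.0354] F [ 1.2 -1.1 -1.4] gap 0.0096 gf 40.3
open t 24.42 tcp chest [-0.1551 -0.0329  0.036 ] F [ 4.5 -1.2  3.9] gap 0.0297 gf 1.0
up t 25.39 tcp chest [-0.1585 -0.0322  0.1986] F [0.3 0.  0.1] gap 0.03 gf 0.0
```

View pics/c3.png

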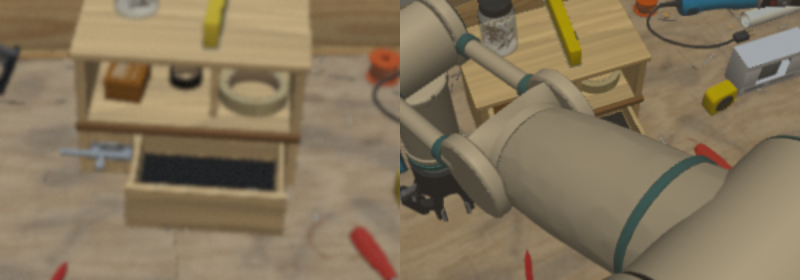

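The drawer is open, but from the side camera its front panel hides the spot where the spanner should be. I'll move the arm clear and look from the top.

```bash
python3 - <<'E'
from h import *
arm.goto_joints([-1.278,0.276,1.505,0,1.361,-0.121]); st()
im,d,w=cloud("top"); np.save("top4.npy",w); cv2.imwrite("pics/top4.png",im[...,::-1])
cv2.imwrite("pics/c4.png",cv2.resize(im[100:310,150:450,::-1],(800,560)))
W=cinv(w.reshape(-1,3)).reshape(420,560,3)
m=(W[...,2]>.034)&(W[...,2]<.05)&(W[...,0]<-.105)&(W[...,0]>-.19)&(W[...,1]>-.125)&(W[...,1]<.06)
print(m.sum(),W[m].mean(0),np.percentile(W[m],[3,97],axis=0))
E
```

```text
t 30.0 tcp chest [-0.387  -0.4828  0.2313] F [-0.3 -0.2 -0.3] gap 0.0303 gf 0.0
227 [-0.15667362 -0.02496399  0.03625543] [[-0.17113803 -0.102074    0.03408867]
 [-0.12713444  0.04216805  0.0400266 ]]
```

View pics/c4.png

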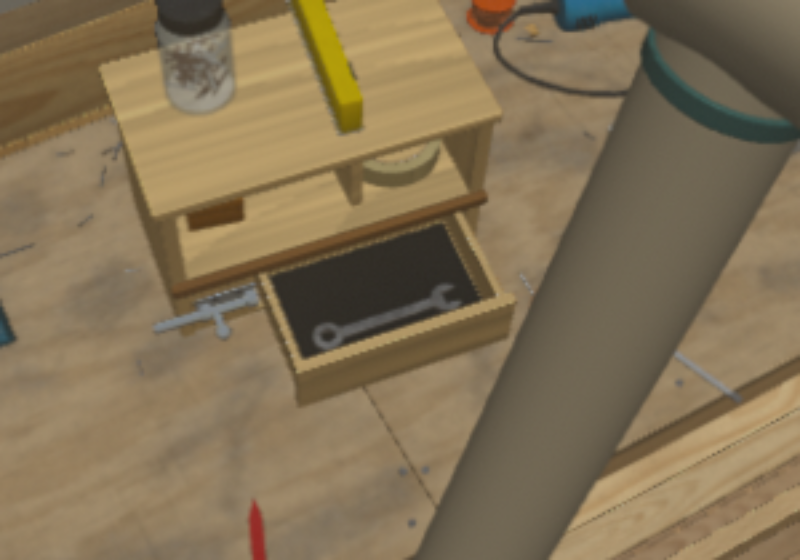

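Top view: the spanner lies flat in the drawer, crop pixels (325,335) to (450,297). Now I press the drawer shut.

```bash
python3 - <<'E'
from h import *
hand.gripper_to(0)
T=tilt(36); q=T.as_rotvec(); z=T.as_matrix()[:,2]; s=cw([-.245,-.0325,.033])
arm.goto(s-.12*z,q); arm.goto(s,q); st("pre")
for i in range(4):
    x=cinv(arm.state()["eef_pos"])[0]
    hit=arm.move_straight(cw([-.075,-.0325,.033]),speed=.06 if x<-.12 else .02,f_stop=14); st(f"press {hit}")
    if cinv(arm.state()["eef_pos"])[0]>-.0905: break
arm.pause(.2); st()
arm.move_straight(cw([-.13,-.0325,.033]),speed=.05); st("back")
arm.move_straight(cw([-.13,-.0325,.033])-.14*z,speed=.2)
im,d,w=cloud("side"); np.save("side5.npy",w); cv2.imwrite("pics/side5.png",im[...,::-1])
W=cinv(w.reshape(-1,3)).reshape(420,560,3)
m=(W[...,2]>.02)&(W[...,2]<.08)&(W[...,0]<-.07)&(W[...,0]>-.24)&(W[...,1]>-.13)&(W[...,1]<.05)
print(m.sum(),np.percentile(W[m],[2,50,98],axis=0) if m.any() else 0)
cv2.imwrite("pics/c5.png",cv2.resize(im[120:300,180:420,::-1],(800,600)))
E
```

```text
pre t 33.41 tcp chest [-0.2444 -0.0329  0.0332] F [-0.9  0.2  1. ] gap 0.0001 gf 0.0
press True t 35.75 tcp chest [-0.088  -0.0329  0.0315] F [-4.4 -0.2  3.1] gap 0.0 gf 2.0
 t 35.95 tcp chest [-0.0884 -0.0329  0.0314] F [-3.6  0.2  3.8] gap -0.0001 gf 1.9
back t 36.92 tcp chest [-0.1295 -0.0326  0.0332] F [-1.   0.4 -0.7] gap 0.0001 gf 0.0
527 [[-0.09725219 -0.12825206  0.0211238 ]
 [-0.09228409 -0.06770715  0.03849757]
 [-0.08716993  0.04769057  0.07733972]]
```

View pics/c5.png

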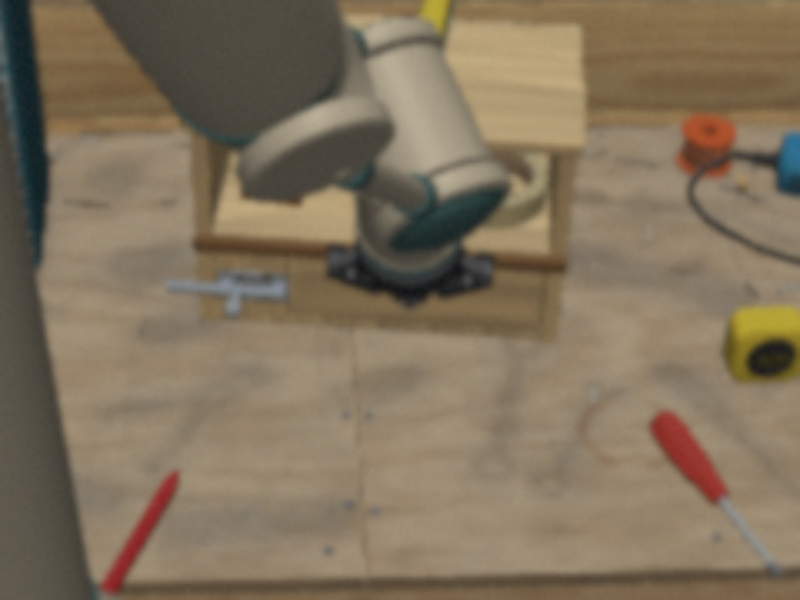

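The picture shows the drawer shut and the bolt drawn, but the face depth reads 6 mm different from the start. I'll compare the same pixels before and after.

```bash
python3 - <<'E'
from h import *
h0=cinv(arm.state()["eef_pos"])
arm.goto(cw([-.26,.12,.25]),tilt(20).as_rotvec()); st()
im,d,w=cloud("side"); np.save("side6.npy",w)
f=lambda a:cinv(a.reshape(-1,3)).reshape(420,560,3)
A=f(np.load("side0.npy")); 
for n in("side1","side5","side6"):
    B=f(np.load(n+".npy"))
    for nm,lo,hi in(("drawer",-.13,.05),("right post",-.158,-.146)):
        m=(A[...,2]>.02)&(A[...,2]<.075)&(abs(A[...,0]+.09)<.012)&(A[...,1]>lo)&(A[...,1]<hi)&(abs(B[...,0]+.09)<.03)&(B[...,2]<.085)
        print(n,nm,m.sum(),np.median(A[m][:,0]),np.median(B[m][:,0]),np.median((B-A)[m],0).round(4), end="; ")
    print()
E
```

```text
t 39.75 tcp chest [-0.2604  0.12    0.2492] F [-1.  -0.3 -0.7] gap 0.0001 gf 0.0
side1 drawer 649 -0.08616692493952716 -0.0861535015109489 [ 0.0001 -0.     -0.    ]; side1 right post 59 -0.0924682308449143 -0.09184588169793123 [ 0.0003 -0.     -0.0003]; 
side5 drawer 334 -0.08621991126274033 -0.09199183303774736 [-0.0056  0.0001  0.0047]; side5 right post 59 -0.0924682308449143 -0.0923280314444831 [ 0.0001 -0.     -0.0001]; 
side6 drawer 646 -0.0861761623916901 -0.09194984591537617 [-0.0057  0.      0.0047]; side6 right post 59 -0.0924682308449143 -0.09163762961746769 [ 0.0005 -0.     -0.0004];
```

The drawer face is now flush with the fixed post (-0.092 for both) and stays there without the hand, so it is latched. Now I slide the bolt home.

```bash
python3 - <<'E'
from h import *
T=tilt(20); q=T.as_rotvec(); ax=T.as_matrix()
k=cw([-.124,.1232,.046]); tgt=k+.010*ax[:,2]-.003*ax[:,0]
hand.gripper_to(.036,20)
arm.goto(tgt-.08*ax[:,2],q)
print(arm.move_straight(tgt,speed=.08,f_stop=8)); st("at")
hand.gripper_to(0,20); st("grip")
p=arm.state()["eef_pos"]
print(arm.move_straight(p-.0262*Rz.apply([0,1,0]),speed=.04,f_stop=25)); st("home")
hand.gripper_to(.036); st()
arm.move_straight(arm.state()["eef_pos"]-.10*ax[:,2],speed=.15)
arm.goto_joints([-1.278,0.276,1.505,0,1.361,-0.121]); st()
f=lambda a:cinv(a.reshape(-1,3)).reshape(420,560,3)
im,d,w=cloud("top"); W=f(w)
m=(W[...,2]>.03)&(W[...,2]<.065)&(W[...,0]>-.14)&(W[...,0]<-.114)&(W[...,1]>0.05)&(W[...,1]<.15)
print("knob",m.sum(),np.median(W[m],0))
m=(W[...,2]>.02)&(W[...,2]<.07)&(abs(W[...,0]+.09)<.02)&(W[...,1]>-.13)&(W[...,1]<.05); print("face",np.median(W[m][:,0]))
cv2.imwrite("pics/c7.png",cv2.resize(im[100:310,150:450,::-1],(800,560)))
E
```

```text
False
at t 42.12 tcp chest [-0.1232  0.1232  0.036 ] F [ 0.2 -0.5  0.1] gap 0.036 gf 0.0
grip t 42.46 tcp chest [-0.1232  0.123   0.0361] F [-1.6 -2.6  4.1] gap 0.0131 gf 19.5
False
home t 43.27 tcp chest [-0.1233  0.0968  0.0361] F [-3.3  4.4  3.6] gap 0.0128 gf 19.7
 t 43.62 tcp chest [-0.1233  0.0966  0.0358] F [0.7 0.1 0.7] gap 0.0355 gf 0.0
 t 46.68 tcp chest [-0.387  -0.4826  0.231 ] F [ 0.3 -0.8 -0.4] gap 0.036 gf 0.0
knob 32 [-0.12607291  0.09940854  0.05019714]
face -0.09144054475741153
```

View pics/c7.png

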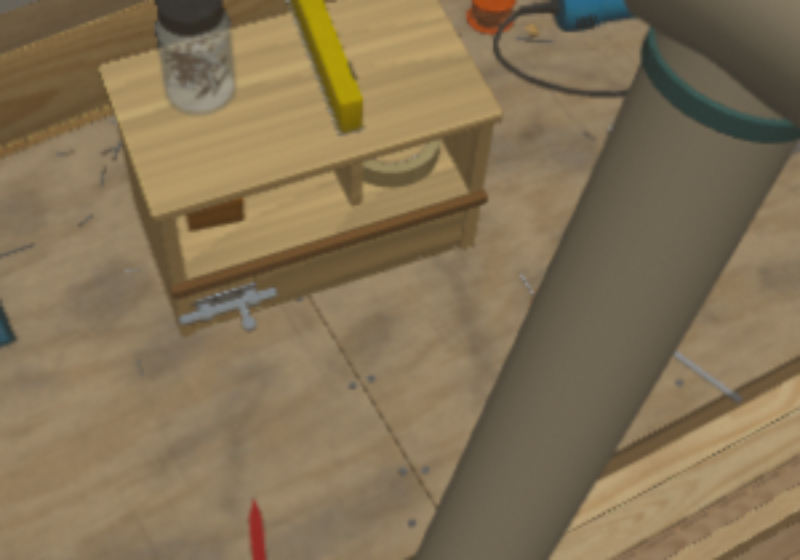

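The knob is back where it started, at crop pixel (248,320), and the drawer is flush.

```bash
python3 -c "
from rig import job; print(job.close_job())"
```

```text
the job is handed in; nothing more can be done
None
```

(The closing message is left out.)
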